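Wedge the model-railway board tight in its carrying frame

TASK

The model-railway board sits loose in its wooden carrying frame. Take the hammer by its handle and drive the wooden wedge further in beside the board with several separate, gentle taps, drawing the hammer back after each, until the wedge stops advancing and holds the board tight against the fence; then lay the hammer down on the table, clear of the frame. Touch the wedge with nothing but the hammer, never hit it hard, and leave the other things on the table as they are.

Things in the scene. Friction and masses are not known exactly. Their poses are not given: they have to be found in the camera images.
- cradle: Wooden carrying frame, fixed. Origin on the table under its middle; x towards the wedge's side, y along the wedge. Plywood base 260 (x -115 to +145) x 260 (y +-130) x 12 mm thick. On it an end stop at the -y end (face y = -113), the cleat at the +x side, and at the -x side a fence strip 22 x 250 x 28 mm high, its face at about x = -85, reset by up to 1.3 mm each time.
- cleat (a point): Wooden cleat of the frame, 28 mm high on the base, from y = -60 to +115 mm in the frame; this point is on the base's top at y = 50 on its slanted inner face, which lies at x = 98.2 mm + 0.115 y, so the channel between board and cleat widens towards +y. The wedge is driven in along the frame's -y.
- module: Model-railway board, loose, 0.7 kg: 160 (x) x 220 (y) x 20 mm green board with a track oval, a small station house (to 65 mm above the board's underside) and trees. Origin at the centre of its underside, on the frame's base (z = 12 mm). At the start 0.3 to 2.9 mm free of the fence; the wedge shifts it against fence and end stop before it comes tight.
- wedge: Plain wooden wedge, loose, 70 g, on the frame's base (z = 12 mm) between board and cleat: 180 mm long (y), 26 high, 20 wide at the thin end (-y), 40.7 at the butt (+y), straight face to the board. Origin on the lower edge of the straight face, mid-length. At the start it is loose, its butt 67 to 73 mm beyond the frame's +y edge; tight, the butt still stands out about 3 to 35 mm.
- wedge_tip (a point): Middle of the wedge's thin end. Where the wedge comes tight differs by over 20 mm and must be felt: it is tight when a tap stopped at about 15 N moves it 1 mm or less; it then squeezes the board with 15 to 40 N, and stays so by itself. Squeezing over 40 N (a steady push over about 40 N) crushes the board's edge, and a blow over 70 N is hard: tap at about 50 mm/s or slower.
- wedge_butt (a point): Centre of the wedge's butt, the 40.7 x 26 mm upright end face to be hit, looking to the wedge's +y; 13 mm above the wedge's underside (25 mm above the table).
- hammer: Small wooden hammer, 0.28 kg, lying along its own x. Origin on the table under the middle of its 240 mm length. Head at the +x end: block 34 (x) x 90 (y) x 34 mm high centred at x = +100, with flat striking faces at y = +45 and -45. Handle 22 mm wide (y), 28 high, axis 17 mm above the underside, from x = -112 to the head (x = +83). A good grip is across the handle close to the head, at x = +61.
- hammer_head (a point): Centre of the hammer's head (x = +100, 17 mm above its underside).
- tumbler: Bystander: glass tumbler, 72 mm across, 90 mm high; origin under its centre.
- pump: Bystander: bottle, 64 mm across, 150 mm high; origin under its centre.
- pot_jar: Bystander: small jar with a red lid, 56 mm across, 65 mm high; origin under its centre.
Mind the look-alikes: they are no part of the job. What is shaped like the wedge but red is not meant.

How it is judged:
By the outcome, as a careful person would: the job done as asked, in the order asked, and still so for the second after the job is handed in, with the robot touching nothing.
It also fails if it takes over 53 s, if anything falls off the work surface, if the arm or the gripper's body presses on something with over 40 N, if the wrist force passes 120 N, or if a joint passes its speed limit or range.

ROBOT

A 6-joint arm with a two-finger parallel gripper is mounted at the origin on the work surface. World frame = base frame: x ahead of the robot, y to its left, z up, the work surface at z = 0. Lengths are in mm, angles in rad, forces in N, time in s.
With the tool pointing down it reaches from about 275 to 1000 mm from the base axis. Payload 8.4 kg.
Tool frame: the origin (TCP) lies at the very end of the fingers, on their centre line; the grasp point (between the pads) lies 19 mm behind it; z points along the fingers, y is the direction in which the jaws open and shut (so a half turn about z gives the same grasp; the last joint's range is limited). The gripper opens to 85 mm and grips with 20 to 120 N. Pads are 22 mm wide; open, the fingers measure 114 mm over their backs; the gripper's body (76 mm by 85 mm) begins 54 mm behind the grasp point. The pads swing forward as they close: fully open they stand 13 mm farther back than shut.
Start: joints at [-1.151, 0.353, 1.633, -0, 1.155, -0.002], TCP at [255.876, -570.224, 231.281] pointing down, gripper open.
Joint ranges: [-2.63, 2.63], [-0.92, 2.1], [0.06, 2.66], [-1.3, 4.44], [0, 2.69], [-3.02, 3.02]. Speed limits (rad/s): [2.22, 2.22, 2.79, 3.14, 3.14, 3.14].

INTERFACE

Orientations are given as [roll, pitch, yaw] about the fixed x, y, z axes, in that order (R = Rz(yaw) Ry(pitch) Rx(roll)).
In Python, from rig import r, vision gives the robot as it stands.
- The arm moves only by the tool move_arm, never from a script. Its argument "series" is text: rows parted by semicolons, each of 7 numbers parted by spaces: the closure, from -1 (fully open) to 1 (shut), then the shift along the tool's x, y, z in units of 40 mm (1.0 is 40 mm), then the turn, a rotation vector about the tool's x, y, z in degrees. In form: grip tx ty tz ax ay az; .... A call has 1 to 20 rows; each row shifts and turns the pose as measured when the row begins, along the tool's axes as they then stand; what a row does not reach is not made up. A row lasts 1/8 s, in which the tool goes at most 62.5 mm and 10.7 degrees, less where a joint would pass 70% of its speed; a pose out of reach is approached as far as the arm can. A call is refused whole if a number of a shift passes 1 or a number of a turn 10.7, either way. A call with a gripper value outside its range is refused whole. The fingers move at their own pace and stop on an object; "grip_force" is the grip in N (left out, the last holds). Time passes only in rows, so rows that do not move let the fingers close. It gives the time, the measured TCP pose, the force and the opening at its end, in the units of the state.
- r.sense(): the state, without advancing time (a new reading comes with each control period).
- vision.grab_frame(name): name is "side" or "top"; returns the picture (480x640x3 uint8, red, green, blue); there is no depth.
- vision.camera_params(name): a dict with "fx", "fy", "cx", "cy" (pixels), "k1" (the pictures are not rectified: a ray, as slopes to the right and down, at radius r is drawn at 1 + k1 r^2 times it, then the intrinsics apply), "position" and "rotation" of the camera in the world. Camera axes: x right, y up, looking along -z (the intrinsics and any distortion apply to the point x, -y, -z); pixel columns grow to the right and rows downward; lengths in mm; the calibration is good to about 2 mm. A picture is of the moment at which its call begins. camera_params takes no time and is no camera call.
- r.sign_off(): hands the job in, once; it reports no verdict.
The state is a dict: "clock": time; "qpos": joint angles; "qvel": joint speeds; "joint_efforts": joint torques, N m; "eef_pos": TCP position; "tcp_rot": TCP orientation; "contact_force": force on the tool from outside, world axes, zero at the start; "wrist_torque": the same for the moment, N m; "opening": opening from 0.0 (shut) to 1.0 (fully open).
Only numpy, scipy, OpenCV 4.12 (cv2) and the standard library are available. Lean on these libraries where they do the work, as an engineer would, in place of code of your own. Each camera call takes 0.05 s, during which the arm holds its last target. There are 200 camera calls.

## Working session

There is one attempt and no reset: what is moved stays moved. The work goes in short steps, Python scripts to look and compute and a tool call to move; the robot and the scene stay as the last step left them, time stands still between calls to the robot, and variables do not carry over. Pictures are saved under pics/ and viewed, about 8 in all and at most 12, crops included, and the job is handed in when it is done.

Besides the shell and the picture viewer there is one more tool, called after ">>>" as a command line: name --argument value ..., lists and objects as JSON in quotes. move_arm: Moves the arm, as the interface text tells. Its arguments: {"type":"object","properties":{"series":{"type":"string"},"grip_force":{"type":"number"}},"required":["series"]}

```bash
ls; mkdir -p pics; python3 - <<'E'
from rig import r, vision
import cv2
for n in("top","side"):
    cv2.imwrite(f"pics/{n}0.png",vision.grab_frame(n)[:,:,::-1]); print(n,vision.camera_params(n))
print(r.sense())
E
```

```text
pics
top {'fx': 441.4956132304071, 'fy': 441.4956132304071, 'cx': 318.0232944625396, 'cy': 243.9066410239538, 'k1': 0.029958125638652522, 'position': array([ 415.07937575,  -32.63337692, 1064.84277775]), 'rotation': array([ 0.08479928, -0.01825886, -1.54349395])}
side {'fx': 542.8510318030642, 'fy': 542.8510318030642, 'cx': 328.40333805188476, 'cy': 248.88528145633765, 'k1': 0.02968112122245774, 'position': array([425.47839447, 688.14425654, 727.94194979]), 'rotation': array([ 0.83179122, -0.02139055, -3.02294999])}
{'clock': 0.1, 'qpos': array([-1.15141563e+00,  3.53558219e-01,  1.63405733e+00,  6.03723006e-06,
        1.15521044e+00, -2.41825506e-03]), 'qvel': array([-0.00012406, -0.00360267, -0.00260935,  0.00112191, -0.00036857,
        0.00127355]), 'joint_efforts': array([-1.17468466e-03, -6.06358838e+01, -3.42819536e+01, -1.84203427e-04,
        4.00821518e-03,  1.43917885e-05]), 'eef_pos': array([ 255.69343235, -569.83394664,  230.65071008]), 'tcp_rot': array([-3.14035933e+00, -8.50283952e-06,  4.21796510e-01]), 'contact_force': array([-0.30106487, -0.07588659,  0.20687739]), 'wrist_torque': array([-0.01138653, -0.00513056, -0.0524919 ]), 'opening': 1.002385763100608}
```

View pics/top0.png

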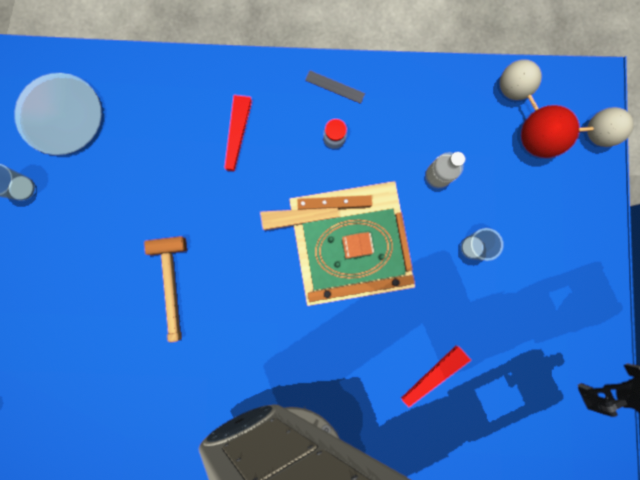

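View pics/side0.png

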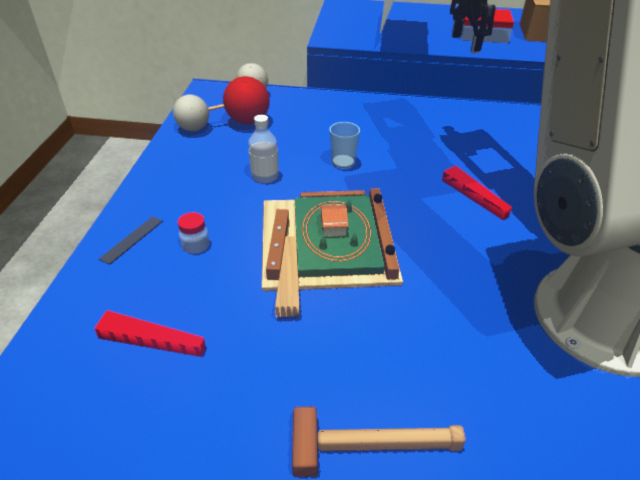

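The top view shows the hammer (head at about 165,245, handle down to 173,340), the frame (about 350,240) and the pale wooden wedge, butt at (262,220). There are red look-alikes at (237,133) and (436,376). The dark strip at (335,87) isn't part of the job. The plain wooden wedge in the frame's channel is the one meant. I'll enlarge it to confirm and to pick corners.

```bash
python3 - <<'E'
import cv2,numpy as np
t=cv2.imread("pics/top0.png");s=cv2.imread("pics/side0.png")
a=cv2.resize(t[170:350,135:425],None,fx=2.75,fy=2.75,interpolation=cv2.INTER_CUBIC)
cv2.imwrite("pics/tc.png",a)
b=cv2.resize(s[180:480,250:480],None,fx=2,fy=2,interpolation=cv2.INTER_CUBIC)
cv2.imwrite("pics/sc.png",b)
E
```

```text
(no output)
```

View pics/tc.png

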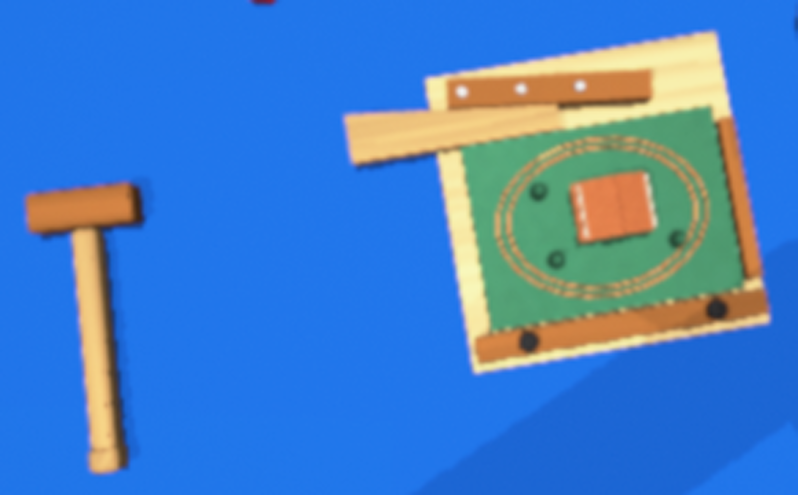

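View pics/sc.png

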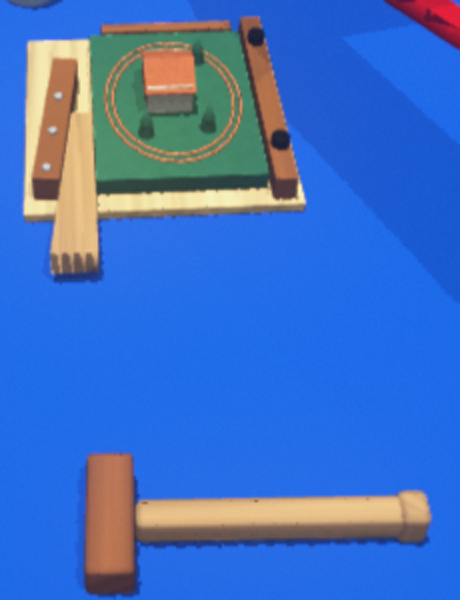

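The enlarged crop confirms the plain wooden wedge in the channel, with its butt top corners at crop pixels (345,116) and (355,166). The hammer head is at (27–139, 184–232). Next I'll fit poses from both views.

```bash
cat > h.py <<'E'
import numpy as np
from rig import r, vision
from scipy.spatial.transform import Rotation as R
from scipy.optimize import least_squares
def proj(n,P):
    c=vision.camera_params(n); q=(np.atleast_2d(P)-c['position'])@R.from_euler('xyz',c['rotation']).as_matrix()
    u=np.c_[q[:,0],-q[:,1]]/-q[:,2:]; u=u*(1+c['k1']*(u**2).sum(1,keepdims=True))
    return u*[c['fx'],c['fy']]+[c['cx'],c['cy']]
def place(p,M):
    return R.from_euler('z',p[3]).apply(M)+[p[0],p[1],p[2]]
def fit(obs,p0):  # obs: {cam:(model pts, pixels)}; p = x y z yaw
    f=lambda p:np.concatenate([(proj(n,place(p,np.array(m,float)))-px).ravel() for n,(m,px) in obs.items()])
    s=least_squares(f,p0,x_scale=[100,100,100,1],loss='soft_l1'); return s.x,f(s.x).reshape(-1,2)
T=lambda a:np.array(a,float)/2.75+[135,170]
S=lambda a:np.array(a,float)/2+[250,180]
E
python3 - <<'E'
from h import *
np.set_printoptions(precision=2,suppress=True)
o={'frame':({'top':([[145,130,12],[145,-130,12],[-115,-130,12],[-115,130,12]],T([[427,78],[716,33],[769,321],[474,373]])),
 'side':([[145,130,12],[-115,130,12],[145,-130,12]],S([[25,207],[304,203],[27,41]]))},[450,0,0,.15]),
'butt':({'top':([[20.35,0,13],[-20.35,0,13]],T([[345,116],[355,166]])),
 'side':([[20.35,0,13],[-20.35,0,13],[20.35,0,-13],[-20.35,0,-13]],S([[52,253],[101,252],[52,275],[100,274]]))},[500,200,25,.1]),
'hammer':({'top':([[117,45,34],[117,-45,34],[83,45,34],[-120,0,31]],T([[27,196],[131,184],[30,232],[106,472]])),
 'side':([[117,-45,34],[83,-45,34],[83,45,34],[117,45,34],[117,45,0],[-120,0,17]],S([[88,455],[132,455],[135,575],[86,573],[86,587],[429,515]]))},[300,400,0,.1])}
for k,(ob,p0) in o.items():
    p,e=fit(ob,p0); print(k,p,np.degrees(p[3]),'\n',e.T)
E
```

```text
frame [ 495.32 -134.23   -3.26    0.19] 10.95771071210707 
 [[-0.14  0.31  0.37  0.1  -1.42  0.18 -0.18]
 [ 0.39 -0.15  1.    0.06  3.07 -0.23 -0.57]]
butt [551.98  83.41  20.02   0.19] 10.902966883617593 
 [[ 0.45 -0.54 -0.21 -0.68  0.44  0.03]
 [ 0.98 -0.23  0.67  0.21 -0.29 -0.76]]
hammer [388.86 293.72  -5.45   0.15] 8.658578499085047 
 [[-0.6   0.49 -0.34  0.27 -0.38  1.13  0.77 -0.46  0.09 -3.9 ]
 [ 0.16 -0.14  1.54 -0.41 -1.21 -1.63 -1.    0.58  5.41  1.  ]]
```

```bash
cat >> h.py <<'E'
def to(x,y,z,yaw):
    s=r.sense(); A=R.from_euler('xyz',s['tcp_rot']); B=R.from_euler('xyz',[np.pi,0,yaw])
    np.set_printoptions(precision=3,suppress=True)
    print('now',s['eef_pos'],s['tcp_rot'],'t',s['clock'],'F',s['contact_force'],'open',s['opening'])
    print('shift units now',A.inv().apply(np.array([x,y,z])-s['eef_pos'])/40,'after turn',B.inv().apply(np.array([x,y,z])-s['eef_pos'])/40,'turn',(A.inv()*B).as_rotvec(degrees=True))
E
python3 - <<'E'
from h import *
np.set_printoptions(precision=2,suppress=True)
M={'top':([[117,45,34],[117,-45,34],[83,45,34],[-124,0,31]],T([[27,196],[131,184],[30,232],[106,472]])),
 'side':([[117,-45,34],[83,-45,34],[83,45,34],[117,45,34]],S([[88,455],[132,455],[135,575],[86,573]]))}
for sel in (['top','side'],['top'],['side']):
    f=lambda p:np.concatenate([(proj(n,place([p[0],p[1],0,p[2]],np.array(M[n][0],float)))-M[n][1]).ravel() for n in sel])
    q=least_squares(f,[390,294,.15],x_scale=[100,100,1],loss='soft_l1').x
    print(sel,q,'grasp',place([q[0],q[1],0,q[2]],[61,0,0]), f(q))
F={'top':([[145,130,12],[145,-130,12],[-115,-130,12],[-115,130,12]],T([[427,78],[716,33],[769,321],[474,373]])),
 'side':([[-115,130,12],[145,-130,12]],S([[304,203],[27,41]]))}
for sel in (['top','side'],['top']):
    f=lambda p:np.concatenate([(proj(n,place([p[0],p[1],0,p[2]],np.array(F[n][0],float)))-F[n][1]).ravel() for n in sel])
    q=least_squares(f,[490,-134,.19],x_scale=[100,100,1]).x;print('frame',q,f(q))
to(448,303,120,.15)
E
```

```text
['top', 'side'] [389.34 295.19   0.16] grasp [449.56 304.91   0.  ] [-2.56 -0.04 -1.28 -0.71 -2.17  1.39 -0.45  1.39 -1.25 -1.76  0.42 -2.37
  0.62 -1.38 -0.8   0.43]
['top'] [390.35 292.19   0.14] grasp [450.71 300.99   0.  ] [-0.46 -0.83  0.85 -0.9  -0.29  0.63  0.06  1.09]
['side'] [388.51 298.     0.15] grasp [448.82 307.13   0.  ] [-0.69 -0.68  1.03 -1.09  0.62  0.17 -0.86  1.74]
frame [ 495.52 -132.59    0.19] [-0.85 -0.   -0.07 -0.54 -0.01  0.95 -0.63 -0.    0.22 -0.82 -0.48 -1.35]
frame [ 495.82 -133.54    0.19] [-0.53 -0.03  0.23 -0.71  0.44  0.74 -0.14 -0.05]
now [ 255.693 -569.834  230.651] [-3.14  -0.     0.422] t 0.1 F [-0.301 -0.076  0.207] open 1.002385763100608
shift units now [ 13.32  -17.937   2.789] after turn [  8.015 -20.857   2.766] turn [-0.07   0.009 15.573]
```

>>> move_arm --series "-1 0 -0.9 0 0 0 7.8; -1 0.4 -0.9 0 0 0 7.8; -1 0.4 -1 0 0 0 0; -1 0.4 -1 0 0 0 0; -1 0.4 -1 0 0 0 0; -1 0.4 -1 0 0 0 0; -1 0.4 -1 0 0 0 0; -1 0.4 -1 0 0 0 0; -1 0.4 -1 0 0 0 0; -1 0.4 -1 0 0 0 0; -1 0.4 -1 0 0 0 0; -1 0.4 -1 0 0 0 0; -1 0.4 -1 0 0 0 0; -1 0.4 -1 0 0 0 0; -1 0.4 -1 0 0 0 0; -1 0.4 -1 0 0 0 0; -1 0.4 -1 0 0 0 0; -1 0.4 -1 0 0 0 0"

```text
clock: 2.35
eef_pos: [411.9, 193.9, 229.7]
tcp_rot: [-3.138, 0.0, 0.135]
contact_force: [0.5, -0.4, 0.2]
opening: 1.001
```

```bash
python3 -c "
from h import *
to(450,304,110,.15)"
```

```text
now [411.91  193.911 229.736] [-3.138  0.     0.135] t 2.35 F [ 0.462 -0.39   0.186] open 1.0014750083544417
shift units now [ 1.315 -2.589  3.002] after turn [ 1.353 -2.579  2.993] turn [-0.19  -0.001 -0.841]
```

>>> move_arm --series "-1 0.45 -0.9 0.8 0 0 -0.8; -1 0.45 -0.9 0.8 0 0 0; -1 0.4 -0.75 0.9 0 0 0; -1 0 0 0.9 0 0 0; -1 0 0 0.4 0 0 0; -1 0 0 0 0 0 0"

```text
clock: 3.1
eef_pos: [450.4, 310.3, 73.7]
tcp_rot: [-3.138, -0.002, 0.154]
contact_force: [0.4, 0.1, 1.0]
opening: 1.007
```

```bash
python3 -c "
from h import *
import cv2
a=vision.grab_frame('top')[180:370,80:280,::-1]; b=vision.grab_frame('side')[300:480,230:480,::-1]
a=cv2.resize(a,(400,380),interpolation=2);b=cv2.resize(b,(400,288),interpolation=2)
o=np.zeros((380,800,3),np.uint8);o[:,:400]=a;o[:288,400:]=b;cv2.imwrite('pics/g1.png',o)
to(450,304,3,.15)"
```

```text
now [451.295 310.715  75.179] [-3.137 -0.005  0.153] t 3.2 F [-0.227  0.484 -0.094] open 1.0007007857587114
shift units now [-0.066  0.17   1.803] after turn [-0.057  0.161  1.804] turn [-0.286 -0.258  0.198]
```

View pics/g1.png

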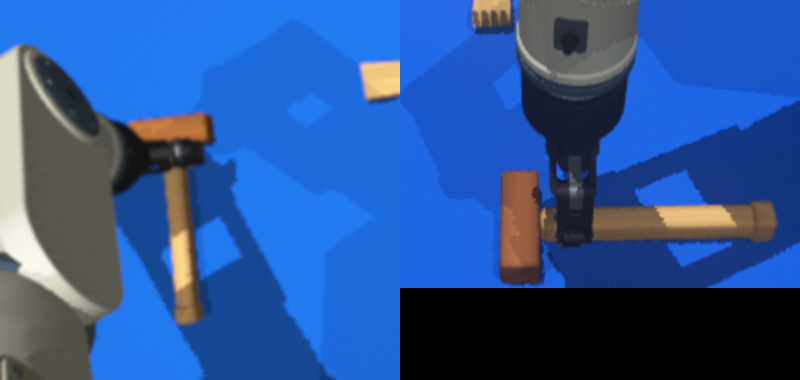

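>>> move_arm --series "-1 -0.05 0.16 0.7 0 0 0; -1 0 0 0.6 0 0 0; -1 0 0 0.3 0 0 0; -1 0 0 0.1 0 0 0; -1 0 0 0 0 0 0"

```text
clock: 3.82
eef_pos: [455.9, 306.4, 13.0]
tcp_rot: [-3.131, -0.016, 0.151]
contact_force: [0.9, -0.3, 0.7]
opening: 1.001
```

```bash
python3 -c "
from h import *
to(450,304,4,.15)"
```

```text
now [455.851 306.398  12.958] [-3.131 -0.016  0.151] t 3.825 F [ 0.921 -0.32   0.677] open 1.000534356962073
shift units now [-0.157  0.039  0.221] after turn [-0.154  0.037  0.224] turn [-0.588 -0.914  0.088]
```

>>> move_arm --series "-1 -0.1 0.03 0.12 -0.6 -0.9 0; -1 -0.05 0 0.1 0 0 0; -1 0 0 0 0 0 0"

```text
clock: 4.2
eef_pos: [450.5, 304.8, 4.9]
tcp_rot: [3.141, -0.001, 0.152]
contact_force: [-0.4, 0.2, -0.7]
opening: 1.003
```

```bash
python3 -c "
from h import *
to(450,304,4,.15)"
```

```text
now [450.475 304.805   4.922] [ 3.141 -0.001  0.152] t 4.2 F [-0.375  0.246 -0.662] open 1.0029156139024822
shift units now [-0.015  0.018  0.023] after turn [-0.015  0.018  0.023] turn [ 0.007 -0.054  0.091]
```

>>> move_arm --series "1 0 0 0 0 0 0; 1 0 0 0 0 0 0; 1 0 0 0 0 0 0; 1 0 0 0 0 0 0; 1 0 0 0 0 0 0; 1 0 0 0 0 0 0" --grip_force 100

```text
clock: 4.95
eef_pos: [450.6, 304.9, 5.4]
tcp_rot: [-3.141, -0.001, 0.152]
contact_force: [0.3, 0.0, 0.9]
opening: 0.241
```

```bash
python3 -c "
from h import *
to(450,304,64,.15)"
```

```text
now [450.635 304.94    5.423] [-3.141 -0.001  0.152] t 4.95 F [0.32  0.043 0.909] open 0.24115846265945085
shift units now [-0.017  0.021 -1.464] after turn [-0.019  0.021 -1.464] turn [-0.007 -0.075  0.09 ]
```

>>> move_arm --series "1 0 0 -0.5 0 0 0; 1 0 0 -0.5 0 0 0; 1 0 0 0 0 0 -1.2; 1 0.2 0.7 0 0 0 -1.2; 1 0.2 0.8 0 0 0 0; 1 0.2 0.8 0 0 0 0; 1 0.2 0.6 0 0 0 0; 1 0 0.3 0 0 0 0; 1 0 0 0 0 0 0"

```text
clock: 6.08
eef_pos: [503.5, 180.5, 39.3]
tcp_rot: [3.14, 0.008, 0.201]
contact_force: [0.6, 1.2, -3.4]
opening: 0.237
```

```bash
python3 -c "
from h import *
to(499.5,149.7,17,.191)"
```

```text
now [503.498 180.533  39.253] [3.14  0.008 0.201] t 6.075 F [ 0.552  1.243 -3.376] open 0.23653614009659982
shift units now [-0.248  0.734  0.56 ] after turn [-0.244  0.738  0.556] turn [0.118 0.438 0.599]
```

>>> move_arm --series "1 -0.12 0.35 0.3 0 0.4 0.6; 1 -0.12 0.3 0.24 0 0 0; 1 0 0 0 0 0 0"

```text
clock: 6.45
eef_pos: [497.7, 154.2, 16.5]
tcp_rot: [3.14, 0.001, 0.193]
contact_force: [0.5, -0.1, -3.8]
opening: 0.234
```

```bash
python3 -c "
from h import *
import cv2
a=vision.grab_frame('top')[170:300,160:360,::-1]; b=vision.grab_frame('side')[220:400,220:420,::-1]
a=cv2.resize(a,(400,260),interpolation=2);b=cv2.resize(b,(400,360),interpolation=2)
o=np.zeros((360,800,3),np.uint8);o[:260,:400]=a;o[:,400:]=b;cv2.imwrite('pics/g2.png',o)
to(505.2,120.2,17,.191)"
```

```text
now [498.779 154.91   17.261] [ 3.14  -0.001  0.193] t 6.55 F [-0.722  0.506 -3.207] open 0.23837222777660416
shift units now [-0.009  0.882  0.008] after turn [-0.007  0.882  0.007] turn [ 0.073 -0.03   0.122]
```

View pics/g2.png

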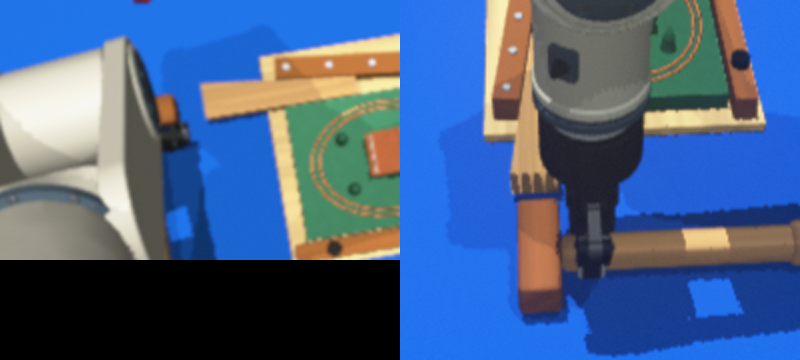

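>>> move_arm --series "1 0 0.3 0 0 0 0; 1 0 0.25 0 0 0 0; 1 0 0.12 0 0 0 0; 1 0 0.1 0 0 0 0; 1 0 0.1 0 0 0 0; 1 0 0.1 0 0 0 0; 1 0 0.1 0 0 0 0"

```text
clock: 7.42
eef_pos: [508.8, 111.2, 18.4]
tcp_rot: [3.141, -0.003, 0.194]
contact_force: [0.6, 1.2, -3.2]
opening: 0.235
```

>>> move_arm --series "1 0 -0.2 0 0 0 0; 1 0 -0.1 0 0 0 0; 1 0 0 0 0 0 0; 1 -0.03 0.12 0.03 0 0 0; 1 0 0.1 0 0 0 0; 1 0 0.1 0 0 0 0; 1 0 0.1 0 0 0 0; 1 0 0.1 0 0 0 0; 1 0 0.1 0 0 0 0"

```text
clock: 8.55
eef_pos: [509.1, 98.1, 16.9]
tcp_rot: [-3.142, -0.001, 0.194]
contact_force: [-4.3, 7.0, -1.6]
opening: 0.241
```

```bash
python3 -c "
from h import *
import cv2
b=vision.grab_frame('side')[200:400,220:420,::-1]
cv2.imwrite('pics/g3.png',cv2.resize(b,(600,600),interpolation=2))
to(505.2,120.2,17,.191)"
```

```text
now [509.104  97.725  16.889] [ 3.141 -0.001  0.194] t 8.6 F [-2.955  3.227 -2.254] open 0.2334940030206074
shift units now [ 0.012 -0.57  -0.003] after turn [ 0.011 -0.57  -0.003] turn [ 0.009 -0.058  0.168]
```

View pics/g3.png

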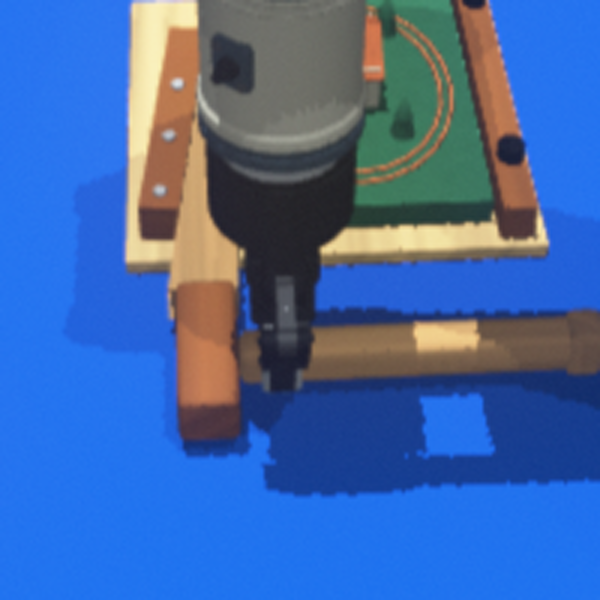

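>>> move_arm --series "1 0 -0.2 0 0 0 0; 1 0 -0.05 0 0 0 0; 1 0 0 0 0 0 0; 1 0.02 0.1 0 0 0 0; 1 0 0.1 0 0 0 0; 1 0 0.1 0 0 0 0; 1 0 0.1 0 0 0 0"

```text
clock: 9.48
eef_pos: [511.0, 92.2, 17.0]
tcp_rot: [-3.141, -0.001, 0.194]
contact_force: [-3.1, 7.5, -0.2]
opening: 0.238
```

>>> move_arm --series "1 0 -0.2 0 0 0 0; 1 0 -0.02 0 0 0 0; 1 0 0 0 0 0 0; 1 0 0.1 0 0 0 0; 1 0 0.1 0 0 0 0; 1 0 0.06 0 0 0 0; 1 0 0.06 0 0 0 0; 1 0 0.06 0 0 0 0; 1 0 0.06 0 0 0 0"

```text
clock: 10.6
eef_pos: [511.7, 84.3, 17.2]
tcp_rot: [-3.138, 0.001, 0.193]
contact_force: [-2.4, 6.2, -1.3]
opening: 0.237
```

>>> move_arm --series "1 0 -0.2 0 0 0 0; 1 0 -0.02 0 0 0 0; 1 0 0 0 0 0 0; 1 0 0.1 0 0 0 0; 1 0 0.1 0 0 0 0; 1 0 0.06 0 0 0 0; 1 0 0.06 0 0 0 0; 1 0 0.06 0 0 0 0"

```text
clock: 11.6
eef_pos: [512.3, 78.3, 17.2]
tcp_rot: [-3.136, 0.002, 0.193]
contact_force: [-2.2, 6.4, -1.2]
opening: 0.238
```

>>> move_arm --series "1 0 -0.2 0 0 0 0; 1 0 -0.02 0 0 0 0; 1 0 0 0 0 0 0; 1 0 0.1 0 0.3 0.1 0; 1 0 0.1 0 0 0 0; 1 0 0.06 0 0 0 0; 1 0 0.06 0 0 0 0; 1 0 0.06 0 0 0 0"

```text
clock: 12.6
eef_pos: [512.1, 77.2, 17.4]
tcp_rot: [-3.122, 0.001, 0.191]
contact_force: [-5.2, 24.5, -0.1]
opening: 0.231
```

>>> move_arm --series "1 0 -0.2 0 -0.5 0 0; 1 0 -0.02 0 -0.5 0 0; 1 0 0 0 0 0 0"

```text
clock: 12.98
eef_pos: [510.6, 85.9, 17.7]
tcp_rot: [-3.141, 0.001, 0.191]
contact_force: [-0.2, 0.4, -3.8]
opening: 0.238
```

>>> move_arm --series "1 0 0.1 0 0 0 0; 1 0 0.06 0 0 0 0; 1 0 0.04 0 0 0 0; 1 0 0.03 0 0 0 0"

```text
clock: 13.48
eef_pos: [511.9, 77.1, 17.6]
tcp_rot: [-3.138, 0.001, 0.19]
contact_force: [-3.2, 17.9, -0.5]
opening: 0.238
```

>>> move_arm --series "1 0 -0.2 0 0 0 0; 1 0 -0.02 0 0 0 0; 1 0 0 0 0 0 0; 1 0 0.1 0 0 0 0; 1 0 0.06 0 0 0 0; 1 0 0.05 0 0 0 0; 1 0 0.03 0 0 0 0; 1 0 0.04 0 0 0 0"

```text
clock: 14.48
eef_pos: [511.6, 77.1, 17.8]
tcp_rot: [-3.133, 0.002, 0.189]
contact_force: [-3.5, 18.0, -1.2]
opening: 0.242
```

>>> move_arm --series "1 0 -0.3 0 0 0 0; 1 0 -0.5 0 -0.4 0 0; 1 -0.2 -0.8 -0.3 0 0 0; 1 -0.2 -0.8 -0.2 0 0 0; 1 -0.2 -0.8 0 0 0 0; 1 0 -0.8 0 0 0 0; 1 0 -0.7 0 0 0 0; 1 0 -0.3 0 0 0 0; 1 0 0 0 0 0 0"

```text
clock: 15.6
eef_pos: [448.9, 275.4, 39.0]
tcp_rot: [-3.142, 0.001, 0.187]
contact_force: [-0.0, -0.4, -3.5]
opening: 0.234
```

```bash
python3 -c "
from h import *
to(450,300,8,.19)"
```

```text
now [448.897 275.433  38.97 ] [-3.142  0.001  0.187] t 15.6 F [-0.014 -0.428 -3.526] open 0.23410422647158824
shift units now [ 0.142 -0.598  0.774] after turn [ 0.143 -0.598  0.774] turn [-0.005  0.036 -0.162]
```

>>> move_arm --series "1 0 -0.2 0.3 0 0 0; 1 0 0 0.25 0 0 0; 1 0 0 0.13 0 0 0; 1 0 0 0 0 0 0"

```text
clock: 16.1
eef_pos: [447.1, 281.2, 8.9]
tcp_rot: [3.14, 0.003, 0.185]
contact_force: [-0.7, 0.8, -3.6]
opening: 0.241
```

```bash
python3 -c "
from h import *
to(448,284,5.4,.187)"
```

```text
now [447.138 281.184   8.947] [3.14  0.003 0.185] t 16.1 F [-0.711  0.8   -3.564] open 0.24130377507816958
shift units now [ 0.034 -0.065  0.089] after turn [ 0.034 -0.065  0.089] turn [ 0.066  0.151 -0.115]
```

>>> move_arm --series "1 0 0 0.05 0 0 0; 1 0 0 0.03 0 0 0; 1 0 0 0 0 0 0"

```text
clock: 16.48
eef_pos: [447.5, 280.9, 5.8]
tcp_rot: [3.141, 0.002, 0.184]
contact_force: [-0.4, 1.1, -3.9]
opening: 0.233
```

>>> move_arm --series "1 0 0 0.02 0 0 0; 1 0 0 0.02 0 0 0; 1 0 0 0 0 0 0"

```text
clock: 16.85
eef_pos: [447.7, 281.1, 5.7]
tcp_rot: [3.141, 0.001, 0.184]
contact_force: [0.3, -0.3, -2.2]
opening: 0.235
```

>>> move_arm --series "1 0 0 0.02 0 0 0; 0.3 0 0 0 0 0 0; -1 0 0 0 0 0 0; -1 0 0 0 0 0 0; -1 0 0 0 0 0 0; -1 0 0 0 0 0 0; -1 0 0 0 0 0 0"

```text
clock: 17.73
eef_pos: [448.6, 281.7, 5.6]
tcp_rot: [3.142, -0.0, 0.185]
contact_force: [-0.3, -0.2, 0.5]
opening: 1.0
```

>>> move_arm --series "-1 0 0 -0.5 0 0 0; -1 0 0 -0.9 0 0 0; -1 0 0 -1 0 0 0; -1 0 0 -1 0 0 0; -1 0 0 -1 0 0 0; -1 -0.7 -0.7 0 0 0 0; -1 -0.7 -0.7 0 0 0 0; -1 -0.5 -0.9 0 0 0 0; -1 -0.4 -0.9 0 0 0 0; -1 0 -0.4 0 0 0 0; -1 0 0 0 0 0 0"

```text
clock: 19.1
eef_pos: [329.0, 409.4, 188.1]
tcp_rot: [-3.141, -0.002, 0.183]
contact_force: [-0.2, 0.0, -0.4]
opening: 1.001
```

```bash
python3 -c "
from h import *
import cv2
a=vision.grab_frame('top')[:,:,::-1]; b=vision.grab_frame('side')[:,:,::-1]
cv2.imwrite('pics/f.png',np.hstack([cv2.resize(a,(400,300),interpolation=3),cv2.resize(b,(400,300),interpolation=3)]))
cv2.imwrite('pics/ftop.png',a);cv2.imwrite('pics/fside.png',b)
t=cv2.resize(a[170:310,240:430],(570,420),interpolation=2);cv2.imwrite('pics/fc.png',t)
to(0,0,0,0)"
```

```text
now [329.237 408.118 187.919] [-3.141 -0.001  0.182] t 19.2 F [ 0.151 -0.686  0.732] open 0.9996348822652398
shift units now [-9.946  8.548  4.684] after turn [-8.231 10.203  4.698] turn [-0.027 -0.06  10.42 ]
```

View pics/f.png

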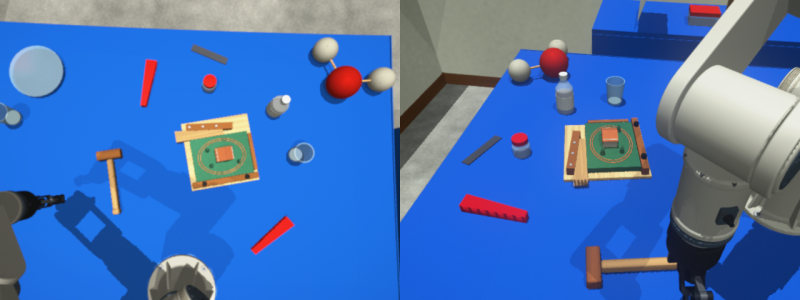

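View pics/fc.png

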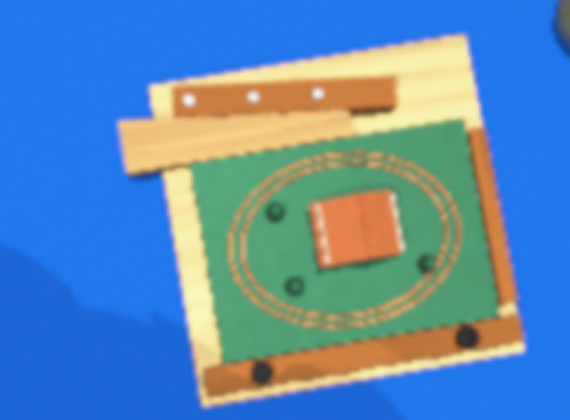

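The board now sits against the fence and end stop. The wedge's butt, at crop pixels (120–130, 120–175), stands out about 30 mm. The hammer lies on the table at (110,180), and the bystanders are unmoved.

```bash
python3 -c "
from h import *
r.sign_off();print(r.sense()['clock'])"
```

```text
the job is handed in; nothing more can be done
the job is handed in; nothing more can be done
```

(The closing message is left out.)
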